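# Seat the viewing stone on the polishing turntable and index it a quarter turn

### The arm

A 6-joint arm with a two-finger parallel gripper is mounted at the origin on the work surface. World frame = base frame: x ahead of the robot, y to its left, z up, the work surface at z = 0. Lengths are in m, angles in rad, forces in N, time in s.
With the tool pointing down it reaches from about 0.3 to 0.775 m from the base axis. Payload 14.6 kg.
Tool frame: the origin (TCP) lies on the centre line of the jaws, within the pads' length; the fingertips stand 25 mm ahead of it and the grasp point (between the pads) lies 6 mm ahead of it (ctrl.tip_reach is the distance from the TCP to the fingertips, in m); z points along the fingers, y is the line along which they close (so a half turn about z gives the same grasp; the last joint's range is limited). The gripper opens to 94 mm and grips with 3 to 60 N. Pads are 16 mm wide; open, the fingers measure 119 mm over their backs; the gripper's body (75 mm by 177 mm) begins 78 mm behind the grasp point.
Start: joints at [1.245, 0.3, 1.521, -0, 1.321, -0.067], TCP at [0.141, 0.532, 0.23] pointing down, gripper open.
Joint ranges: [-3.03, 3.03], [-0.79, 2.21], [0.23, 2.52], [-1.04, 4.18], [0, 3.07], [-2.55, 2.55]. Speed limits (rad/s): [2.22, 2.22, 2.57, 3.14, 3.14, 3.14].

### API

Orientations are given as [roll, pitch, yaw] about the fixed x, y, z axes, in that order (R = Rz(yaw) Ry(pitch) Rx(roll)).
In Python, from station import ctrl gives the robot as it stands. The module is installed in compiled form; this text tells all that it offers.
- The arm moves only by the tool apply_moves, never from a script. Its argument "deltas" is a list of rows, each a list of 7 numbers: the closure in counts, from 0 (fully open) to 255 (shut), then the shift along the world's x, y, z in cm, then the turn, a rotation vector about the world's x, y, z in rad. In form: [[jaw, tx, ty, tz, ax, ay, az], ...]. A call has 1 to 10 rows; each row shifts and turns the commanded pose from where the row before left it; what a row does not reach is not made up. A row lasts 1/10 s, in which the tool goes at most 50 mm and 8.59 degrees, less where a joint would pass 70% of its speed; a pose out of reach is approached as far as the arm can. A call with a gripper value outside its range is refused whole. The fingers move at their own pace and stop on an object; "grip_force" is the grip in N (left out, the last holds). Time passes only in rows, so rows that do not move let the fingers close. It gives the time, the measured TCP pose, the force, the opening and the grip force at its end, in the units of the state.
- ctrl.get_obs(): the state, without advancing time (a new reading comes with each control period).
- ctrl.camera(name): name is "scene" or "top"; returns a dict with "img" (480x640x3 uint8, red, green, blue), "K" (3x3 intrinsics, pixels), "k1" (the pictures are not rectified: a ray, as slopes to the right and down, at radius r is drawn at 1 + k1 r^2 times it, then the intrinsics apply), "pose" (4x4, takes a point from camera to world coordinates). Camera axes: x right, y up, looking along -z (the intrinsics and any distortion apply to the point x, -y, -z); pixel columns grow to the right and rows downward; lengths in m; the calibration is good to about 2 mm. A picture is of the moment at which its call begins. There is no depth.
- ctrl.hand_in(): hands the job in; it is judged then, once.
The state is a dict: "time_s": time; "qpos": joint angles; "joint_vel": joint speeds; "tau": joint torques, N m; "ee_pos": TCP position; "eef_rot": TCP orientation; "force": force on the tool from outside, world axes, zero at the start; "moment": the same for the moment, N m; "grip_width": finger opening in m; "grip_force": force on a finger pad.
Only numpy, scipy, OpenCV 4.12 (cv2) and the standard library are available. Lean on these libraries where they do the work, as an engineer would, in place of code of your own. Each camera call takes 0.05 s, during which the arm holds its last target. There are 200 camera calls.

### The job

With the polishing turntable still locked, set the black stone gently down into the fitted wooden seat on its disc (wide end of the stone in the wide end of the seat) and let go. Then pull the lock knob straight up until it snaps out and stays, swing the disc a quarter turn anticlockwise as seen from above, and push the knob fully down again so that its pin locks the disc with the stone still in its seat. Leave the brush, the wax tin and the small stone where they are.

Things in the scene. Friction and masses are not known exactly. Their poses are not given: they have to be found in the camera images.
- stone: smooth black stone, about 0.55 kg, 128 mm long (its x), 65 mm high at its peak, egg-shaped in plan with slight bumps: 57 mm wide (its y) at the middle, at most 61 mm, near its wide end (+x), 53 mm wide 30 mm towards its narrow end. Origin at the centre of its flat underside, z up. Sides nearly upright from 15 to 45 mm height: grip it across its width at 34 mm. Starts on a grey felt pad 6 mm thick
- stone_wide (a point): point inside the stone on its long axis, 50 mm from the middle towards the wide end, 30 mm above its underside
- turntable: fixed grey cast foot and bracket of the turntable; origin on the vertical turning axis at bench height, z up. The steel disc on it is 260 mm across, its top 46 mm above the bench. The bracket stands at the disc's edge on the foot's -y side and carries the lock knob 117 mm from the turning axis; its arm's top is 76 mm above the bench, with a 3 mm collar round the plunger
- seat (a point): centre of the floor of the dark wooden seat fixed to the middle of the disc, 52 mm above the bench; turns with the disc. x along the seat to its wide end, z up. It has the stone's egg outline with 2 to 5 mm play and a rounded lip 8 mm high, 10 mm thick; the stone fits only one way round. Seated: stone underside on this floor, its origin over this point, stone x along seat x
- table_disc (a joint): angle of the disc, rad, positive anticlockwise from above; 0 at the start, a quarter turn is 1.571. It turns only while the lock knob is out, stiffly (about 0.12 N m), and stays where it is left. Four brass index bushes 90 degrees apart take the lock pin; its round nose enters and centres the disc from up to 0.03 rad off
- handle_top (a point): top centre of the upright wooden crank grip on the disc, 24 mm across, 68 mm tall, its top 120 mm above the bench, 88 mm from the turning axis on the seat's +y side. The grip spins freely on its spindle, so a gripper holding it from above need not turn as the disc is swung
- lock_knob (a joint): height of the push-pull lock knob above fully in, m: 0 fully in (pin 14 mm deep in a bush, disc locked), 0.024 fully out on its stop (pin clear of the disc). Two-position detent: above 0.015 it snaps out and stays, below it snaps in. About 8 N upward starts it from the in position, about 4 N downward from the out position
- knob_top (a point): top centre of the black mushroom-shaped lock knob; it moves with the knob. The head is 40 mm across and 24 mm high on a 14 mm neck; fully in, its top is 113 mm above the bench and its underside 10 mm above the collar. The knob moves straight up and down
- brush: wooden polishing brush lying bristles down, 150 by 50 by 38 mm, origin under its middle: leave it alone
- wax_tin: round aluminium wax tin 92 mm across, 42 mm high, origin under its middle: leave it alone
- small_stone: small black stone on its own wooden stand, about 115 mm long, 48 mm high, origin under its middle: leave it alone
Things that resemble listed ones, but are neither listed nor needed, are in the scene too. What is shaped like the stone but blue or green is not meant.

How it is judged:
By the outcome, as a careful person would: the job done as asked, in the order asked, and still so for the second after the job is handed in, with the robot touching nothing.
It also fails if it takes over 61 s, if anything falls off the work surface, if the arm or the gripper's body presses on something with over 40 N, if the wrist force passes 120 N, or if a joint passes its speed limit or range.

## Working session

There is one attempt and no reset: what is moved stays moved. The work goes in short steps, Python scripts to look and compute and a tool call to move; the robot and the scene stay as the last step left them, time stands still between calls to the robot, and variables do not carry over. Pictures are saved under pics/ and viewed, at most 12 in all, crops included, and the job is handed in when it is done.

Besides the shell and the picture viewer there is one more tool, called after "Call:" as name([rows], argument=value, ...), one row to a line, values as JSON. apply_moves: Moves the arm, as the interface text tells. Its arguments: {"type":"object","properties":{"deltas":{"type":"array"},"grip_force":{"type":"number"}},"required":["deltas"]}

```bash
mkdir -p pics; cat > h.py <<'E'
import numpy as np,cv2
from station import ctrl
def shot(n,f):
    c=ctrl.camera(n); cv2.imwrite('pics/'+f+'.png',c['img'][:,:,::-1]); np.savez(f+'.npz',**c); return c
def ray(c,u,v):
    K=c['K']; d=np.array([(u-K[0,2])/K[0,0],(v-K[1,2])/K[1,1]]); s=d.copy()
    for _ in range(20): s=d/(1+float(c['k1'])*(s@s))
    P=c['pose']; r=P[:3,:3]@np.array([s[0],-s[1],-1]); return P[:3,3],r
def at(c,u,v,z):
    o,r=ray(c,u,v); return o+r*(z-o[2])/r[2]
def proj(c,p):
    P=c['pose']; q=P[:3,:3].T@(np.array(p)-P[:3,3]); s=np.array([q[0],-q[1]])/-q[2]; s=s*(1+float(c['k1'])*(s@s)); K=c['K']
    return np.array([K[0,0]*s[0]+K[0,2],K[1,1]*s[1]+K[1,2]])
E
python3 - <<'E'
from h import *
for n in('top','scene'):
    c=shot(n,n+'0'); print(n,c['K'].tolist(),c['k1'],c['pose'].round(3).tolist())
o=ctrl.get_obs(); print({k:np.round(v,3).tolist() for k,v in o.items()},ctrl.tip_reach)
E
```

```text
top [[557.2253012969217, 0.0, 319.3536266749873], [0.0, 557.2253012969217, 241.61517584065166], [0.0, 0.0, 1.0]] 0.03011362454027188 [[0.018, 0.991, -0.136, 0.349], [-1.0, 0.015, -0.027, -0.026], [-0.025, 0.137, 0.99, 1.388], [0.0, 0.0, 0.0, 1.0]]
scene [[505.33402276658103, 0.0, 315.40246822191205], [0.0, 505.33402276658103, 236.20602244205858], [0.0, 0.0, 1.0]] -0.1232910582442615 [[0.309, -0.538, 0.784, 1.388], [0.951, 0.16, -0.265, -0.304], [0.017, 0.827, 0.561, 0.707], [0.0, 0.0, 0.0, 1.0]]
{'time_s': 0.1, 'qpos': [1.245, 0.3, 1.522, -0.0, 1.321, -0.067], 'joint_vel': [0.0, -0.001, -0.001, -0.0, 0.001, -0.002], 'tau': [0.0, -53.264, -35.329, 0.071, 0.023, -0.0], 'ee_pos': [0.141, 0.531, 0.23], 'eef_rot': [-3.141, -0.0, 2.883], 'force': [0.497, -0.718, 0.431], 'moment': [0.064, 0.016, 0.026], 'grip_force': 0.0, 'grip_width': 0.094} 0.025
```

View pics/top0.png

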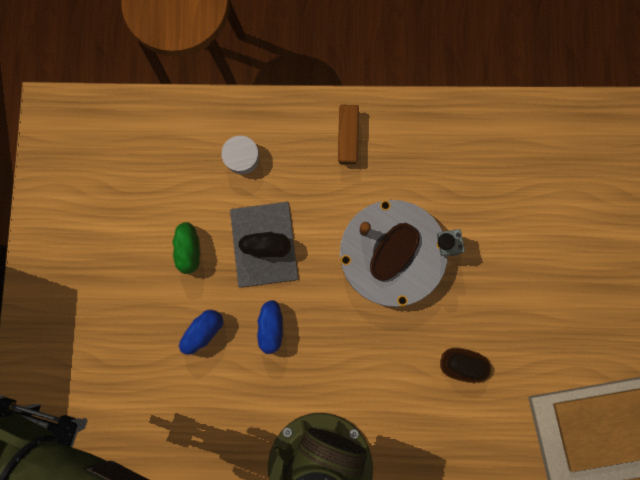

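View pics/scene0.png

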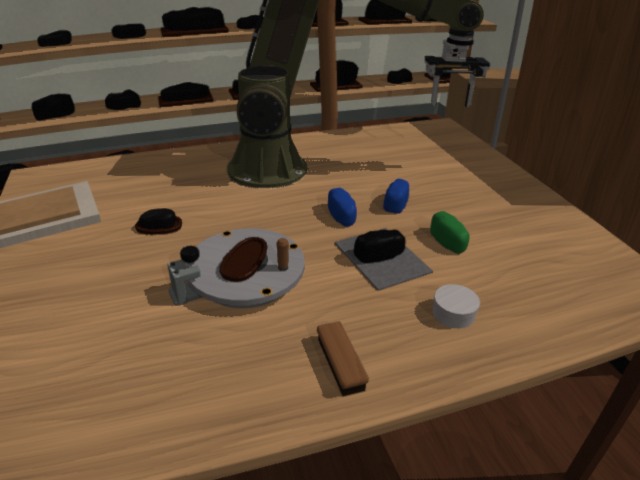

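```bash
python3 - <<'E'
import cv2,numpy as np
i=cv2.imread('pics/top0.png')
g=lambda a:(255*(a/255.)**0.45).astype('uint8')
a=cv2.resize(g(i[195:295,225:305]),None,fx=5,fy=5,interpolation=2)
b=cv2.resize(g(i[195:315,335:470]),None,fx=5,fy=5,interpolation=2)
cv2.imwrite('pics/a.png',a);cv2.imwrite('pics/b.png',b)
E
```

```text
(no output)
```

View pics/a.png

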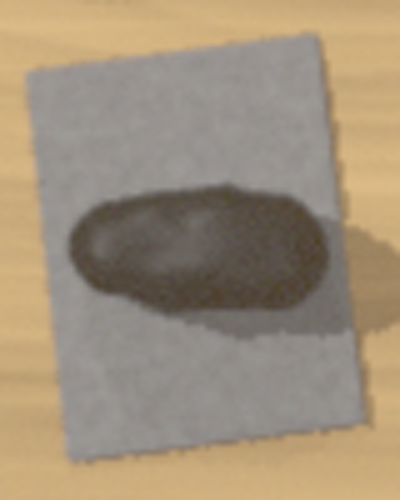

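View pics/b.png

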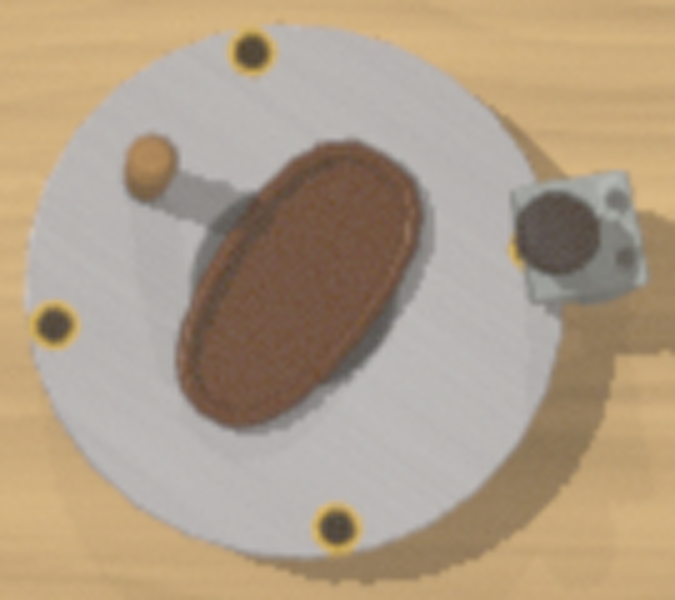

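```bash
cat >m.py <<'E'
from h import *
def mom(c,mask,z,name):
    n,l,s,_=cv2.connectedComponentsWithStats(mask.astype('uint8')); k=1+np.argmax(s[1:,4]); 
    cs,_=cv2.findContours((l==k).astype('uint8'),0,1); q=max(cs,key=len)[:,0]
    ys,xs=np.where(l==k)
    W=np.array([at(c,x,y,z)[:2] for x,y in zip(xs,ys)]); m=W.mean(0); w,v=np.linalg.eigh(np.cov((W-m).T)); a=v[:,1]
    t=(W-m)@a; b=(W-m)@v[:,0]
    print(name,'centroid',m.round(4),'mid',(m+a*(t.max()+t.min())/2).round(4),'axis deg',np.degrees(np.arctan2(a[1],a[0])).round(1),'len',np.ptp(t).round(4),'wid',np.ptp(b).round(4),'skew(+axis)',(np.mean(t**3)/np.std(t)**3).round(3),'px',len(xs))
    for lo in(-.045,-.03,0,.03,.045):
        s_=np.abs(t-(t.max()+t.min())/2-lo)<.005; print('  w at',lo,np.ptp(b[s_]).round(4), ((b[s_].max()+b[s_].min())/2).round(4))
    return m,a
E
python3 - <<'E'
from m import *
d=np.load('top0.npz'); c={k:d[k] for k in d}; g=255*(c['img']/255.)**.45
def roi(x0,y0,x1,y1):
    r=np.zeros((480,640),bool); r[y0:y1,x0:x1]=1; return r
hsv=cv2.cvtColor(g.astype('uint8'),cv2.COLOR_RGB2HSV)
V=g.max(2)
ms=roi(234,228,296,262)&(V<105)
mom(c,ms,.035,'stone')
# seat: saturated brown
mom(c,roi(365,220,425,285)&(hsv[...,1]>60),.058,'seat')
P=lambda x,y:(335+x/5-.4,195+y/5-.4)
for n,(x,y),z in [('bA',(252,52),.046),('bB',(337,527),.046),('bC',(54,325),.046),('handle',(153,160),.117),('knob',(558,232),.110),('knobside',(516,250),.046)]: print(n,at(c,*P(x,y),z).round(4))
for y,x in((245,262),(230,262),(255,280)): print(g[y,x])
E
```

```text
stone centroid [0.5252 0.1433] mid [0.5252 0.1463] axis deg 89.2 len 0.1261 wid 0.0629 skew(+axis) 0.104 px 1013
  w at -0.045 0.0545 -0.0008
  w at -0.03 0.0547 -0.0005
  w at 0 0.0597 0.0004
  w at 0.03 0.0521 -0.0001
  w at 0.045 0.0422 0.0004
seat centroid [ 0.5116 -0.1685] mid [ 0.5101 -0.1675] axis deg 145.1 len 0.1513 wid 0.0804 skew(+axis) 0.032 px 1762
  w at -0.045 0.0734 -0.0001
  w at -0.03 0.0772 -0.0003
  w at 0 0.0804 0.0002
  w at 0.03 0.075 -0.0002
  w at 0.045 0.0664 -0.0001
bA [ 0.6263 -0.1477  0.046 ]
bB [ 0.3959 -0.1885  0.046 ]
bC [ 0.4906 -0.0525  0.046 ]
handle [ 0.5603 -0.0958  0.117 ]
knob [ 0.5305 -0.2822  0.11  ]
knobside [ 0.5305 -0.2748  0.046 ]
[105.66550296 101.60810977  94.36657947]
[152.20024717 147.89831147 143.43771433]
[86.37232802 73.35860961 64.45085157]
```

Call:
apply_moves([
  [0, 2.56, -2.57, 0, 0, 0, -0.0885],
  [0, 2.56, -2.57, 0, 0, 0, -0.0885],
  [0, 2.56, -2.57, 0, 0, 0, -0.0885],
  [0, 2.56, -2.57, 0, 0, 0, -0.0885],
  [0, 2.56, -2.57, 0, 0, 0, -0.0885],
  [0, 2.56, -2.57, 0, 0, 0, -0.0885],
  [0, 2.56, -2.57, 0, 0, 0, -0.0885],
  [0, 2.56, -2.57, 0, 0, 0, -0.0885],
  [0, 2.56, -2.57, 0, 0, 0, -0.0885],
  [0, 2.56, -2.57, 0, 0, 0, -0.0885],
])

```text
time_s: 1.1
ee_pos: [0.3975, 0.2734, 0.2303]
eef_rot: [-3.141, 0.0, 1.994]
force: [0.5, 0.3, -0.5]
grip_width: 0.0939
grip_force: 0.0
```

Call:
apply_moves([
  [0, 2.56, -2.57, -1.0, 0, 0, -0.0885],
  [0, 2.56, -2.57, -1.0, 0, 0, -0.0885],
  [0, 2.56, -2.57, -1.0, 0, 0, -0.0885],
  [0, 2.56, -2.57, -1.0, 0, 0, -0.0885],
  [0, 2.56, -2.57, -1.0, 0, 0, -0.0885],
  [0, 0, 0, 0, 0, 0, 0],
  [0, 0, 0, 0, 0, 0, 0],
])

```text
time_s: 1.8
ee_pos: [0.5246, 0.1458, 0.1799]
eef_rot: [-3.14, 0.0, 1.555]
force: [-0.6, 0.9, -0.7]
grip_width: 0.0939
grip_force: 0.0
```

Call:
apply_moves([
  [0, 0, 0, -2.5, 0, 0, 0],
  [0, 0, 0, -2.5, 0, 0, 0],
  [0, 0, 0, -2.5, 0, 0, 0],
  [0, 0, 0, -2.0, 0, 0, 0],
  [0, 0, 0, -2.0, 0, 0, 0],
  [0, 0, 0, -1.4, 0, 0, 0],
  [0, 0, 0, -0.5, 0, 0, 0],
  [0, 0, 0, 0, 0, 0, 0],
  [0, 0, 0, 0, 0, 0, 0],
])

```text
time_s: 2.7
ee_pos: [0.5251, 0.1465, 0.0474]
eef_rot: [3.14, -0.0, 1.556]
force: [0.3, 0.4, 0.2]
grip_width: 0.0941
grip_force: 0.0
```

Call:
apply_moves([
  [255, 0, 0, 0, 0, 0, 0],
  [255, 0, 0, 0, 0, 0, 0],
  [255, 0, 0, 0, 0, 0, 0],
  [255, 0, 0, 0, 0, 0, 0],
  [255, 0, 0, 0, 0, 0, 0],
  [255, 0, 0, 0, 0, 0, 0],
  [255, 0, 0, 0, 0, 0, 0],
  [255, 0, 0, 0, 0, 0, 0],
  [255, 0, 0, 0, 0, 0, 0],
  [255, 0, 0, 0, 0, 0, 0],
], grip_force=30)

```text
time_s: 3.7
ee_pos: [0.5246, 0.1461, 0.0465]
eef_rot: [-3.141, 0.0, 1.555]
force: [-3.1, -0.4, 3.7]
grip_width: 0.0521
grip_force: 29.9
```

Call:
apply_moves([
  [255, 0, 0, 1, 0, 0, 0],
  [255, 0, 0, 2, 0, 0, 0],
  [255, 0, 0, 3, 0, 0, 0],
  [255, 0, 0, 3, 0, 0, 0],
  [255, 0, 0, 3, 0, 0, 0],
  [255, 0, 0, 3, 0, 0, 0],
  [255, 0, 0, 0, 0, 0, 0],
  [255, 0, 0, 0, 0, 0, 0],
])

```text
time_s: 4.5
ee_pos: [0.5245, 0.1461, 0.1958]
eef_rot: [-3.141, 0.0, 1.555]
force: [-0.2, -0.1, -5.1]
grip_width: 0.0525
grip_force: 29.9
```

```bash
python3 - <<'E'
from h import *
c=shot('scene','s1'); o=ctrl.get_obs(); print(o['ee_pos'],o['force'],o['moment'],o['grip_width'])
p=o['ee_pos']
print(proj(c,p)); t=shot('top','t1'); print(proj(t,p))
g=lambda a:(255*(a/255.)**0.45).astype('uint8')[:,:,::-1]
u,v=proj(c,p).astype(int); a=cv2.resize(g(c['img'][v-75:v+75,u-100:u+100]),None,fx=4,fy=4,interpolation=2)
cv2.imwrite('pics/s1c.png',a)
E
```

```text
[0.52414846 0.14602373 0.19485196] [ 0.68341839  0.45316611 -6.03463909] [-1.00101028e-01  3.36600565e-05 -4.47542865e-02] 0.052542159740953484
[386.0164946  183.67145801]
[255.52592063 235.6590287 ]
```

View pics/s1c.png

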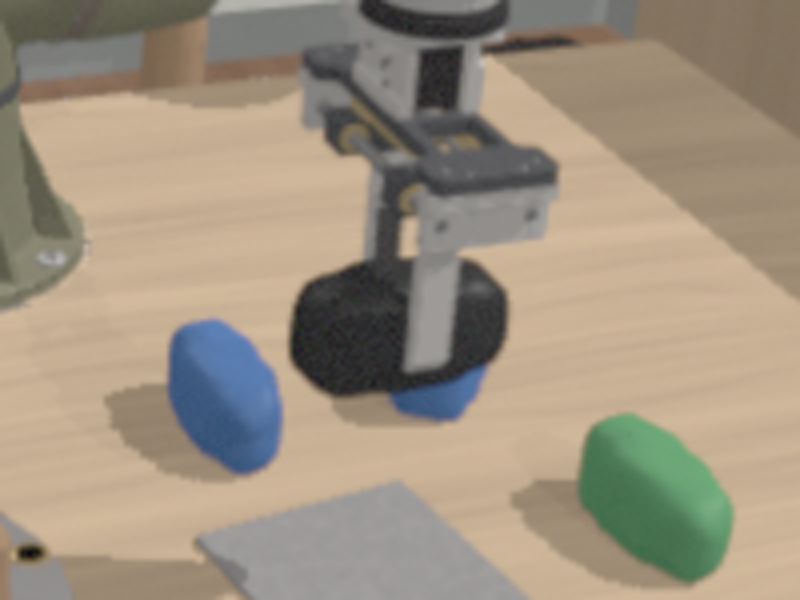

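```bash
cat > fit.py <<'E'
from h import *
from scipy.optimize import least_squares
def model():
    P=[]
    for z,k in((.002,.9),(.015,1),(.03,1),(.045,.97),(.055,.85),(.062,.6),(.065,.3)):
        for x in np.linspace(-.064,.064,81):
            b=(.0292+.05*x)*(1-abs(x/.064)**3)**.45
            P+=[(k*x,k*b,z),(k*x,-k*b,z)]
    return np.array(P)
M=model()
def ext(c,x,y,z,yaw):
    R=np.array([[np.cos(yaw),-np.sin(yaw)],[np.sin(yaw),np.cos(yaw)]])
    W=np.c_[M[:,:2]@R.T+[x,y],M[:,2]+z]; q=np.array([proj(c,w) for w in W])
    return q[:,0].min(),q[:,0].max(),q[:,1].min(),q[:,1].max()
E
python3 - <<'E'
from fit import *
def ld(f):
    d=np.load(f+'.npz'); return {k:d[k] for k in d}
def mask(c,x0,y0,x1,y1,t):
    g=255*(c['img']/255.)**.45; r=np.zeros((480,640),bool); r[y0:y1,x0:x1]=1
    m=(r&(g.max(2)<t)).astype('uint8'); n,l,s,_=cv2.connectedComponentsWithStats(m); k=1+np.argmax(s[1:,4]); return s[k][0],s[k][0]+s[k][2]-1,s[k][1],s[k][1]+s[k][3]-1
s0=ld('scene0');t0=ld('top0');s1=ld('s1')
for t in(70,80,90,100): print(t,mask(s0,345,222,415,270,t),mask(t0,234,228,296,262,t))
yaw=np.radians(-90.8)
for y in(.140,.146,.152): print(y,np.round(ext(s0,.525,y,.006,yaw),1),np.round(ext(t0,.525,y,.006,yaw),1))
# lifted: crop origin 286,108; stone x 290..507 -> 
print('meas lifted',286+290/4,286+507/4)
for y in(.132,.140,.146): print(y,np.round(ext(s1,.525,y,.155,yaw),1))
E
```

```text
Traceback (most recent call last):
ValueError: attempt to get argmax of an empty sequence
```

```bash
python3 - <<'E'
from fit import *
def ld(f):
    d=np.load(f+'.npz'); return {k:d[k] for k in d}
def mask(c,x0,y0,x1,y1,t):
    g=255*(c['img']/255.)**.45; r=np.zeros((480,640),bool); r[y0:y1,x0:x1]=1
    m=(r&(g.max(2)<t)).astype('uint8'); n,l,s,_=cv2.connectedComponentsWithStats(m); k=1+np.argmax(s[1:,4]) if n>1 else 0; return s[k].tolist()
s0=ld('scene0');t0=ld('top0');s1=ld('s1')
for t in(80,90,100,115,125): print(t,mask(s0,345,222,415,270,t),mask(t0,234,228,296,262,t))
yaw=np.radians(-90.8)
for y in(.140,.146,.152): print(y,np.round(ext(s0,.525,y,.006,yaw),1),np.round(ext(t0,.525,y,.006,yaw),1))
print('meas lifted',286+290/4,286+507/4, 108+258/4,108+395/4)
for y in(.132,.140,.146): print(y,np.round(ext(s1,.525,y,.155,yaw),1))
E
```

```text
80 [354, 231, 50, 32, 1208] [264, 252, 6, 4, 10]
90 [354, 230, 50, 33, 1271] [240, 233, 50, 25, 640]
100 [353, 230, 52, 33, 1332] [239, 232, 52, 26, 908]
115 [348, 230, 57, 34, 1405] [239, 232, 54, 30, 1190]
125 [345, 230, 60, 37, 1514] [239, 232, 56, 30, 1333]
0.14 [350.4 403.2 228.4 263.1] [240.8 293.4 232.5 257.9]
0.146 [352.8 405.5 228.  262.6] [238.3 291.  232.4 257.8]
0.152 [355.2 407.8 227.6 262.2] [235.8 288.6 232.4 257.8]
meas lifted 358.5 412.75 172.5 206.75
0.132 [350.8 407.6 171.2 207.9]
0.14 [354.2 410.9 170.8 207.3]
0.146 [356.8 413.3 170.4 206.9]
```

Call:
apply_moves([
  [255, -0.1, -1.5, 0, 0, 0, 0.05],
  [255, -0.1, -3, 0, 0, 0, 0.1],
  [255, -0.15, -3.4, 0, 0, 0, 0.1],
  [255, -0.15, -3.4, 0, 0, 0, 0.1],
  [255, -0.15, -3.4, 0, 0, 0, 0.1],
  [255, -0.15, -3.4, 0, 0, 0, 0.1],
  [255, -0.15, -3.4, 0, 0, 0, 0.1],
  [255, -0.15, -3.4, 0, 0, 0, 0.1],
  [255, -0.15, -3, 0, 0, 0, 0.1],
  [255, -0.1, -2, 0, 0, 0, 0.1],
])

```text
time_s: 5.6
ee_pos: [0.5104, -0.1546, 0.1947]
eef_rot: [-3.141, -0.003, 2.508]
force: [-0.4, 0.3, -5.5]
grip_width: 0.0525
grip_force: 29.9
```

Call:
apply_moves([
  [255, 0, -1.5, -1, 0, 0, 0.033],
  [255, 0, 0, -2, 0, 0, 0],
  [255, 0, 0, -2, 0, 0, 0],
  [255, 0, 0, 0, 0, 0, 0],
  [255, 0, 0, 0, 0, 0, 0],
])

```text
time_s: 6.1
ee_pos: [0.511, -0.1677, 0.1459]
eef_rot: [-3.141, -0.002, 2.538]
force: [0.4, -0.9, -4.5]
grip_width: 0.0524
grip_force: 29.9
```

```bash
python3 - <<'E'
from h import *
c=shot('scene','s2'); o=ctrl.get_obs(); p=o['ee_pos']; print(p,o['eef_rot'],o['moment'],o['force'])
t=shot('top','t2')
g=lambda a:(255*(a/255.)**0.45).astype('uint8')[:,:,::-1]
a=cv2.resize(g(c['img'][180:310,160:320]),None,fx=4.5,fy=4.5,interpolation=2)
cv2.imwrite('pics/s2c.png',a)
E
```

```text
[ 0.51142526 -0.16777818  0.14675058] [ 3.14158929e+00 -2.70907131e-05  2.53846826e+00] [0.0458679  0.07201462 0.00447106] [-0.10197328 -0.56111161 -4.90829012]
```

View pics/s2c.png

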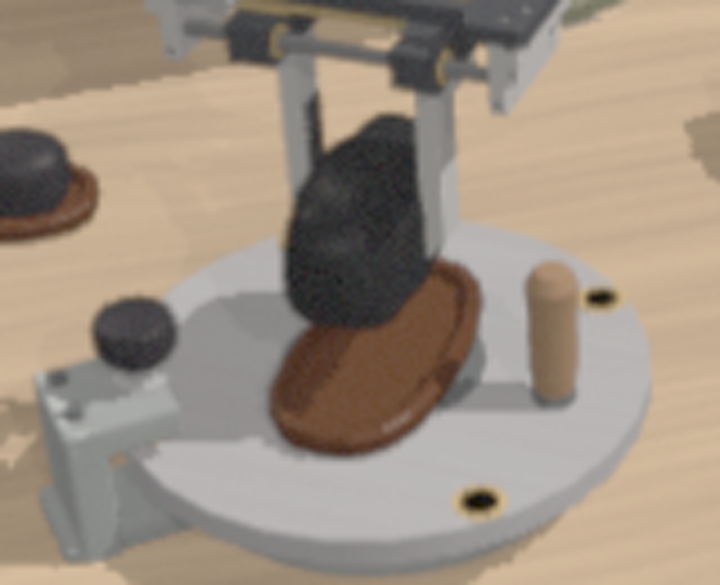

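Call:
apply_moves([
  [255, 0, 0, -1.5, 0, 0, 0],
  [255, 0, 0, -1.5, 0, 0, 0],
  [255, 0, 0, -0.9, 0, 0, 0],
  [255, 0, 0, -0.4, 0, 0, 0],
  [255, 0, 0, -0.3, 0, 0, 0],
  [255, 0, 0, -0.2, 0, 0, 0],
  [255, 0, 0, -0.2, 0, 0, 0],
  [255, 0, 0, 0, 0, 0, 0],
])

```text
time_s: 7.0
ee_pos: [0.5113, -0.1678, 0.0965]
eef_rot: [3.142, 0.0, 2.538]
force: [-0.5, 0.6, -5.5]
grip_width: 0.0522
grip_force: 29.9
```

Call:
apply_moves([
  [255, 0, 0, -0.1, 0, 0, 0],
  [255, 0, 0, -0.1, 0, 0, 0],
  [255, 0, 0, -0.1, 0, 0, 0],
  [255, 0, 0, 0, 0, 0, 0],
])

```text
time_s: 7.4
ee_pos: [0.5112, -0.1678, 0.0933]
eef_rot: [-3.142, -0.0, 2.538]
force: [0.9, 0.6, -5.0]
grip_width: 0.0526
grip_force: 29.9
```

Call:
apply_moves([
  [255, 0, 0, -0.1, 0, 0, 0],
  [255, 0, 0, 0, 0, 0, 0],
])

```text
time_s: 7.6
ee_pos: [0.5113, -0.1679, 0.0925]
eef_rot: [3.142, 0.0, 2.538]
force: [0.1, 0.0, -4.7]
grip_width: 0.0524
grip_force: 29.9
```

Call:
apply_moves([
  [255, 0, 0, -0.05, 0, 0, 0],
  [255, 0, 0, -0.05, 0, 0, 0],
  [255, 0, 0, 0, 0, 0, 0],
])

```text
time_s: 7.9
ee_pos: [0.5114, -0.1679, 0.0924]
eef_rot: [3.142, 0.001, 2.538]
force: [-5.8, 1.8, 9.0]
grip_width: 0.0529
grip_force: 30.1
```

Call:
apply_moves([
  [255, 0, 0, 0, 0, 0, 0],
  [90, 0, 0, 0, 0, 0, 0],
  [60, 0, 0, 0, 0, 0, 0],
  [30, 0, 0, 0, 0, 0, 0],
  [0, 0, 0, 0, 0, 0, 0],
  [0, 0, 0, 0, 0, 0, 0],
  [0, 0, 0, 0, 0, 0, 0],
], grip_force=10)

```text
time_s: 8.6
ee_pos: [0.5113, -0.1679, 0.0914]
eef_rot: [-3.142, -0.0, 2.538]
force: [0.1, -0.7, 0.0]
grip_width: 0.0936
grip_force: 0.0
```

Call:
apply_moves([
  [0, 0, 0, 2, 0, 0, 0],
  [0, 0, 0, 3, 0, 0, 0],
  [0, 0, 0, 4, 0, 0, 0],
  [0, 0, 0, 4, 0, 0, 0],
  [0, 0, 0, 2, 0, 0, 0],
  [0, -2, -3, 0, 0, 0, 0],
  [0, -2, -4, 0, 0, 0, 0],
  [0, 0, 0, 0, 0, 0, 0],
])

```text
time_s: 9.4
ee_pos: [0.4695, -0.241, 0.2416]
eef_rot: [-3.141, 0.0, 2.535]
force: [-0.2, 0.5, -0.4]
grip_width: 0.0938
grip_force: 0.0
```

```bash
python3 - <<'E'
from h import *
c=shot('scene','s3'); t=shot('top','t3'); o=ctrl.get_obs(); print(o['ee_pos'],o['eef_rot'],o['qpos'])
g=lambda a:(255*(a/255.)**0.45).astype('uint8')[:,:,::-1]
a=cv2.resize(g(c['img'][210:310,155:315]),None,fx=4,fy=4,interpolation=2)[:,:640]
b=cv2.resize(g(t['img'][195:315,335:470]),None,fx=4,fy=4,interpolation=2)
cv2.imwrite('pics/s3c.png',cv2.resize(np.vstack([a[:, :540],b]),None,fx=.67,fy=.67))
E
```

```text
[ 0.47097053 -0.23832371  0.24143698] [ 3.14146213e+00 -2.50456501e-05  2.53656166e+00] [-5.37914279e-01  2.41805845e-01  1.56872501e+00  1.35787489e-04
  1.33107804e+00 -1.50371185e+00]
```

View pics/s3c.png

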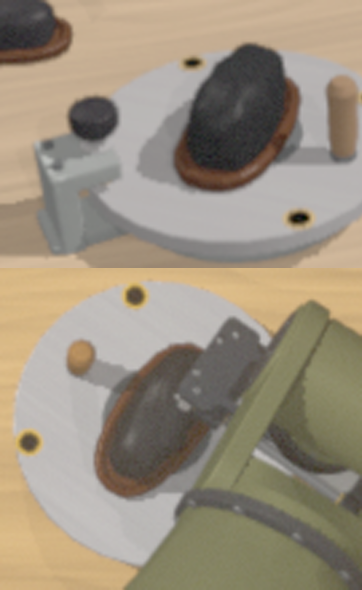

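Call:
apply_moves([
  [0, 1, -0.75, -0.5, 0, 0, -0.1],
  [0, 1, -0.75, -1, 0, 0, -0.1],
  [0, 1, -0.75, -1, 0, 0, -0.1],
  [0, 1, -0.75, -1, 0, 0, -0.1],
  [0, 1, -0.75, -1.5, 0, 0, -0.1],
  [0, 1, -0.75, -2, 0, 0, -0.1],
  [0, 0, 0, -2, 0, 0, -0.1],
  [0, 0, 0, -2, 0, 0, -0.09],
  [0, 0, 0, -1, 0, 0, 0],
  [0, 0, 0, 0, 0, 0, 0],
])

```text
time_s: 10.5
ee_pos: [0.5312, -0.2818, 0.1202]
eef_rot: [-3.14, -0.002, 1.752]
force: [-0.4, 0.2, 0.0]
grip_width: 0.0941
grip_force: 0.0
```

```bash
python3 - <<'E'
from h import *
c=shot('scene','s4'); o=ctrl.get_obs(); print(o['ee_pos'],o['eef_rot'])
g=lambda a:(255*(a/255.)**0.45).astype('uint8')[:,:,::-1]
cv2.imwrite('pics/s4c.png',cv2.resize(g(c['img'][200:310,130:270]),None,fx=4,fy=4,interpolation=2))
E
```

```text
[ 0.53156219 -0.28224793  0.12147934] [-3.14126768e+00 -3.71058064e-04  1.75153957e+00]
```

View pics/s4c.png

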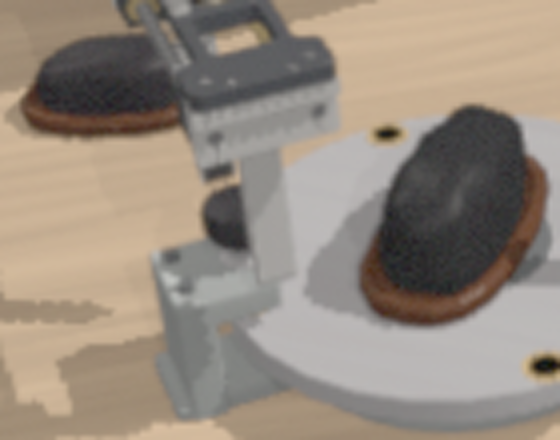

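Call:
apply_moves([
  [0, 0, 0, -0.6, 0, 0, 0],
  [0, 0, 0, -0.6, 0, 0, 0],
  [120, 0, 0, 0, 0, 0, 0],
  [255, 0, 0, 0, 0, 0, 0],
  [255, 0, 0, 0, 0, 0, 0],
  [255, 0, 0, 0, 0, 0, 0],
  [255, 0, 0, 0, 0, 0, 0],
  [255, 0, 0, 0, 0, 0, 0],
  [255, 0, 0, 0, 0, 0, 0],
], grip_force=40)

```text
time_s: 11.45
ee_pos: [0.5306, -0.2829, 0.1094]
eef_rot: [-3.14, -0.0, 1.748]
force: [-23.2, -5.2, 9.3]
grip_width: 0.0419
grip_force: 12.1
```

Call:
apply_moves([
  [255, 0, 0, 0, 0, 0, 0],
  [255, 0, 0, 0, 0, 0, 0],
  [255, 0, 0, 0, 0, 0, 0],
])

```text
time_s: 11.75
ee_pos: [0.5292, -0.2832, 0.1093]
eef_rot: [-3.137, -0.001, 1.748]
force: [-16.9, -1.3, 7.7]
grip_width: 0.0382
grip_force: 40.0
```

Call:
apply_moves([
  [255, -0.2, 0, 0, 0, 0, 0],
  [255, 0, 0, 0, 0, 0, 0],
])

```text
time_s: 11.95
ee_pos: [0.5289, -0.2832, 0.1095]
eef_rot: [-3.141, 0.0, 1.748]
force: [-3.3, -2.1, 1.1]
grip_width: 0.0386
grip_force: 40.0
```

Call:
apply_moves([
  [255, 0, 0, 0.3, 0, 0, 0],
  [255, 0, 0, 0.3, 0, 0, 0],
  [255, 0, 0, 0.3, 0, 0, 0],
  [255, 0, 0, 0.3, 0, 0, 0],
  [255, 0, 0, 0, 0, 0, 0],
])

```text
time_s: 12.45
ee_pos: [0.5289, -0.2832, 0.1213]
eef_rot: [-3.14, 0.0, 1.748]
force: [-3.4, -4.7, -2.8]
grip_width: 0.0381
grip_force: 40.0
```

Call:
apply_moves([
  [255, 0, 0, 0.3, 0, 0, 0],
  [255, 0, 0, 0.3, 0, 0, 0],
  [255, 0, 0, 0.3, 0, 0, 0],
  [255, 0, 0, 0.2, 0, 0, 0],
  [255, 0, 0, 0.1, 0, 0, 0],
  [255, 0, 0, 0, 0, 0, 0],
])

```text
time_s: 13.05
ee_pos: [0.5289, -0.2832, 0.1335]
eef_rot: [-3.141, 0.0, 1.748]
force: [-4.8, -4.4, 0.2]
grip_width: 0.0383
grip_force: 40.0
```

Call:
apply_moves([
  [255, 0, 0, 0.1, 0, 0, 0],
  [255, 0, 0, 0, 0, 0, 0],
])

```text
time_s: 13.25
ee_pos: [0.5288, -0.2831, 0.1336]
eef_rot: [-3.14, -0.0, 1.748]
force: [-0.3, -5.1, -7.1]
grip_width: 0.0383
grip_force: 40.0
```

Call:
apply_moves([
  [150, 0, 0, 0, 0, 0, 0],
  [80, 0, 0, 0, 0, 0, 0],
  [0, 0, 0, 0, 0, 0, 0],
  [0, 0, 0, 0, 0, 0, 0],
  [0, 0, 0, 0, 0, 0, 0],
  [0, 0, 0, 2, 0, 0, 0],
  [0, 0, 0, 3, 0, 0, 0],
  [0, 0, 0, 3, 0, 0, 0],
])

```text
time_s: 14.05
ee_pos: [0.5292, -0.2826, 0.2154]
eef_rot: [-3.141, -0.0, 1.748]
force: [0.0, 0.1, 0.1]
grip_width: 0.0907
grip_force: 0.0
```

Call:
apply_moves([
  [0, 0.4, 2, 0.5, 0, 0, -0.09],
  [0, 0.4, 2.2, 0, 0, 0, -0.1],
  [0, 0.4, 2.4, 0, 0, 0, -0.1],
  [0, 0.4, 2.4, 0, 0, 0, -0.1],
  [0, 0.4, 2.4, 0, 0, 0, -0.1],
  [0, 0.4, 2.4, 0, 0, 0, -0.1],
  [0, 0.4, 2.4, 0, 0, 0, -0.1],
  [0, 0.4, 2.6, 0, 0, 0, -0.09],
  [0, 0, 0, -1, 0, 0, 0],
  [0, 0, 0, 0, 0, 0, 0],
])

```text
time_s: 15.05
ee_pos: [0.5608, -0.0946, 0.2082]
eef_rot: [-3.14, 0.001, 0.971]
force: [-0.4, -0.5, 0.1]
grip_width: 0.0937
grip_force: 0.0
```

```bash
python3 - <<'E'
from h import *
c=shot('scene','s5'); o=ctrl.get_obs(); print(o['ee_pos'],o['eef_rot'])
g=lambda a:(255*(a/255.)**0.45).astype('uint8')[:,:,::-1]
cv2.imwrite('pics/s5c.png',cv2.resize(g(c['img'][170:310,155:325]),None,fx=4,fy=4,interpolation=2))
E
```

```text
[ 0.56092315 -0.09520705  0.20876107] [-3.14041029e+00  5.60975574e-04  9.69999685e-01]
```

View pics/s5c.png

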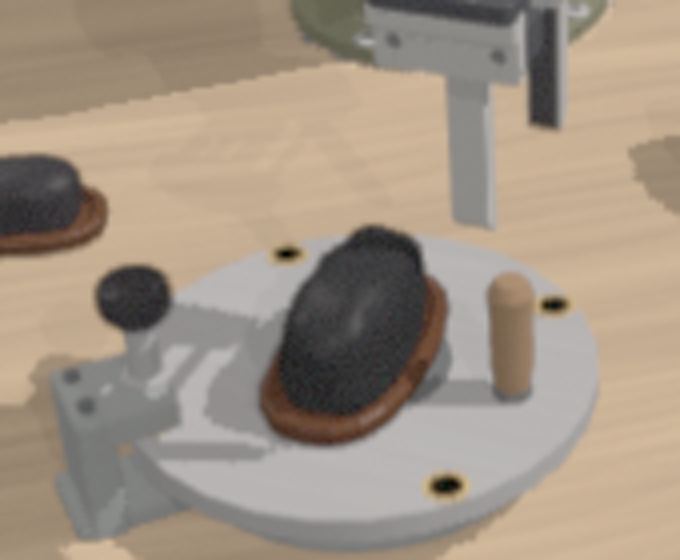

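Call:
apply_moves([
  [0, 0, 0, -2.4, 0, 0, 0],
  [0, 0, 0, -3, 0, 0, 0],
  [0, 0, 0, -3, 0, 0, 0],
  [0, 0, 0, -2, 0, 0, 0],
  [150, 0, 0, 0, 0, 0, 0],
  [150, 0, 0, 0, 0, 0, 0],
  [255, 0, 0, 0, 0, 0, 0],
  [255, 0, 0, 0, 0, 0, 0],
  [255, 0, 0, 0, 0, 0, 0],
  [255, 0, 0, 0, 0, 0, 0],
], grip_force=25)

```text
time_s: 16.1
ee_pos: [0.5614, -0.0949, 0.1059]
eef_rot: [3.141, -0.0, 0.968]
force: [-0.4, 0.3, -0.0]
grip_width: 0.0494
grip_force: 0.0
```

Call:
apply_moves([
  [255, 0, 0, 0, 0, 0, 0],
  [255, 0, 0, 0, 0, 0, 0],
  [255, 0, 0, 0, 0, 0, 0],
  [255, 0, 0, 0, 0, 0, 0],
])

```text
time_s: 16.5
ee_pos: [0.5613, -0.0948, 0.1054]
eef_rot: [3.142, -0.0, 0.968]
force: [-1.3, 0.2, 1.0]
grip_width: 0.0243
grip_force: 25.0
```

```bash
python3 -c "
import numpy as np
a=np.radians(55.56+np.array([0,2.5]+list(np.arange(7.5,88,5))+[90])); p=8.88*np.c_[np.cos(a),np.sin(a)]
q=np.round(p-p[0],2);print(np.round(np.diff(q,axis=0),2).tolist());print(np.diff(a).round(4))"
```

```text
[[-0.32, 0.21], [-0.68, 0.38], [-0.7, 0.32], [-0.73, 0.26], [-0.75, 0.19], [-0.77, 0.13], [-0.77, 0.06], [-0.78, -0.01], [-0.77, -0.07], [-0.76, -0.14], [-0.74, -0.21], [-0.73, -0.27], [-0.7, -0.34], [-0.67, -0.39], [-0.63, -0.45], [-0.58, -0.51], [-0.55, -0.55], [-0.49, -0.6], [-0.23, -0.31]]
[0.0436 0.0873 0.0873 0.0873 0.0873 0.0873 0.0873 0.0873 0.0873 0.0873
 0.0873 0.0873 0.0873 0.0873 0.0873 0.0873 0.0873 0.0873 0.0436]
```

Call:
apply_moves([
  [255, -0.32, 0.21, 0, 0, 0, 0.0436],
  [255, -0.68, 0.38, 0, 0, 0, 0.0873],
  [255, -0.7, 0.32, 0, 0, 0, 0.0873],
  [255, -0.73, 0.26, 0, 0, 0, 0.0873],
  [255, -0.75, 0.19, 0, 0, 0, 0.0873],
  [255, -0.77, 0.13, 0, 0, 0, 0.0873],
  [255, 0, 0, 0, 0, 0, 0],
])

```text
time_s: 17.2
ee_pos: [0.521, -0.0791, 0.1055]
eef_rot: [-3.14, -0.001, 1.452]
force: [-0.7, 7.1, -1.7]
grip_width: 0.0245
grip_force: 25.0
```

Call:
apply_moves([
  [255, -0.77, 0.06, 0, 0, 0, 0.0873],
  [255, -0.78, -0.01, 0, 0, 0, 0.0873],
  [255, -0.77, -0.07, 0, 0, 0, 0.0873],
  [255, -0.76, -0.14, 0, 0, 0, 0.0873],
  [255, -0.74, -0.21, 0, 0, 0, 0.0873],
  [255, -0.73, -0.27, 0, 0, 0, 0.0873],
  [255, -0.7, -0.34, 0, 0, 0, 0.0873],
  [255, -0.67, -0.39, 0, 0, 0, 0.0873],
])

```text
time_s: 18.0
ee_pos: [0.4614, -0.0919, 0.1053]
eef_rot: [-3.141, -0.004, 2.151]
force: [-7.9, 16.0, 8.1]
grip_width: 0.024
grip_force: 25.0
```

Call:
apply_moves([
  [255, -0.63, -0.45, 0, 0, 0, 0.0873],
  [255, -0.58, -0.51, 0, 0, 0, 0.0873],
  [255, -0.55, -0.55, 0, 0, 0, 0.0873],
  [255, -0.49, -0.6, 0, 0, 0, 0.0873],
  [255, -0.23, -0.31, 0, 0, 0, 0.0436],
  [255, 0, 0, 0, 0, 0, 0],
  [255, 0, 0, 0, 0, 0, 0],
])

```text
time_s: 18.7
ee_pos: [0.4354, -0.1165, 0.1052]
eef_rot: [-3.141, -0.007, 2.54]
force: [-20.8, 13.3, 17.7]
grip_width: 0.0242
grip_force: 25.0
```

```bash
python3 - <<'E'
from m import *
c=shot('scene','s6'); t=shot('top','t6'); o=ctrl.get_obs(); print(o['ee_pos'],o['eef_rot'],o['force'])
# where bushes should be at exact quarter turn
C=np.array([.5111,-.1682])
for a in(10.05,100.05,190.05):
    w=[*(C+.117*np.array([np.cos(np.radians(a)),np.sin(np.radians(a))])),.046]; print(a,proj(c,w).round(1),proj(t,w).round(1))
g=lambda a:(255*(a/255.)**0.45).astype('uint8')[:,:,::-1]
a=cv2.resize(g(c['img'][210:310,155:315]),None,fx=5,fy=5,interpolation=2)[:,:]
cv2.imwrite('pics/s6c.png',a[:, :800])
E
```

```text
[ 0.43540951 -0.11638694  0.10519996] [-3.14068891 -0.00710216  2.53967771] [-21.87817786  13.48748563  18.03191662]
10.05 [266.4 292.1] [385.1 205. ]
100.05 [293.3 246.8] [345.6 259.6]
190.05 [226.5 233.9] [402. 300.]
```

View pics/s6c.png

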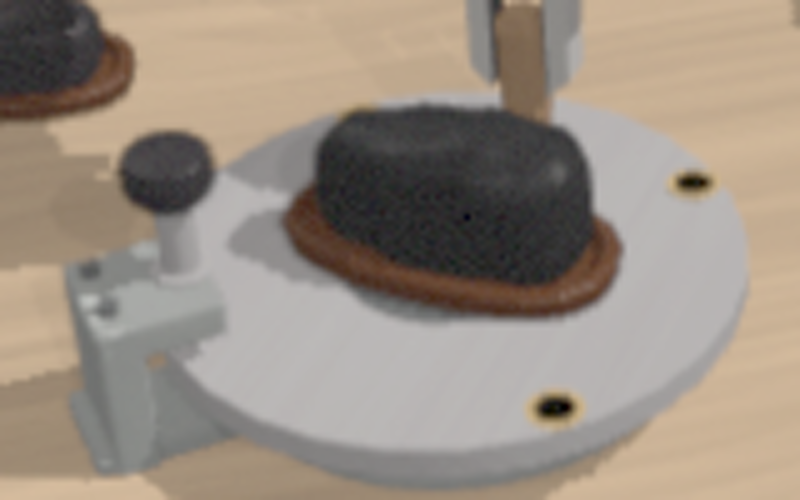

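```bash
python3 - <<'E'
from h import *
def ld(f):
    d=np.load(f+'.npz'); return {k:d[k] for k in d}
def cen(c,u,v,r=7):
    u,v=int(round(u)),int(round(v)); g=255*(c['img'][v-r:v+r+1,u-r:u+r+1]/255.)**.45
    w=np.clip(110-g.max(2),0,None); ys,xs=np.mgrid[-r:r+1,-r:r+1]; return np.array([u+(w*xs).sum()/w.sum(),v+(w*ys).sum()/w.sum()])
A=np.radians(10.05)
for n,f0,f1,pts in(('scene','scene0','s6',[(266,291),(293,246)]),('top','top0','t6',[(385,205),(345.6,259.6),(402,300)])):
    c0,c1=ld(f0),ld(f1)
    for p in pts:
        try:
            w0=at(c0,*cen(c0,*p),.046)[:2]; w1=at(c1,*cen(c1,*p),.046)[:2]; d=w1-w0; r=w0-[.5108,-.168]; 
            print(n,p,w0.round(4),w1.round(4),'rot',((r[0]*d[1]-r[1]*d[0])/(r@r)).round(4))
        except Exception as e: print(n,p,e)
E
```

```text
scene (266, 291) [ 0.6225 -0.1474] [ 0.6228 -0.1486] rot -0.0108
scene (293, 246) [ 0.4867 -0.0526] [ 0.4878 -0.0526] rot -0.0097
top (385, 205) [ 0.6262 -0.1475] [ 0.6267 -0.1487] rot -0.0116
top (345.6, 259.6) [ 0.4903 -0.0524] [ 0.4895 -0.0563] rot 0.0127
top (402, 300) [ 0.3955 -0.1884] [ 0.3941 -0.1868] rot -0.0155
```

Call:
apply_moves([
  [255, -0.14, 0.04, 0, 0, 0, 0],
  [255, -0.14, 0.04, 0, 0, 0, 0],
  [255, 0, 0, 0, 0, 0, 0],
  [255, 0, 0, 0, 0, 0, 0],
])

```text
time_s: 19.2
ee_pos: [0.4345, -0.1166, 0.1054]
eef_rot: [-3.142, -0.002, 2.54]
force: [-4.7, 5.7, 4.3]
grip_width: 0.0243
grip_force: 25.0
```

Call:
apply_moves([
  [180, 0, 0, 0, 0, 0, 0],
  [120, 0, 0, 0, 0, 0, 0],
  [80, 0, 0, 0, 0, 0, 0],
  [40, 0, 0, 0, 0, 0, 0],
  [40, 0, 0, 0, 0, 0, 0],
  [40, 0, 0, 2, 0, 0, 0],
  [40, 0, 0, 3, 0, 0, 0],
  [40, 0, 0, 4, 0, 0, 0],
  [40, 0, 0, 3, 0, 0, 0],
])

```text
time_s: 20.1
ee_pos: [0.4351, -0.1171, 0.2276]
eef_rot: [3.141, 0.001, 2.54]
force: [-0.1, -0.6, 0.8]
grip_width: 0.0791
grip_force: 0.0
```

Call:
apply_moves([
  [255, 0.9, -1.6, 0, 0, 0, 0],
  [255, 1.2, -2.2, 0, 0, 0, 0],
  [255, 1.5, -2.6, 0, 0, 0, 0],
  [255, 1.6, -2.8, 0, 0, 0, 0],
  [255, 1.6, -2.8, 0, 0, 0, 0],
  [255, 1.5, -2.6, -1, 0, 0, 0],
  [255, 1.1, -2.0, -1.5, 0, 0, 0],
  [255, 0, 0, -1.5, 0, 0, 0],
  [255, 0, 0, -0.7, 0, 0, 0],
  [255, 0, 0, 0, 0, 0, 0],
])

```text
time_s: 21.1
ee_pos: [0.5286, -0.2826, 0.1776]
eef_rot: [-3.142, -0.002, 2.54]
force: [0.9, -0.0, 1.1]
grip_width: 0.0027
grip_force: 0.0
```

```bash
python3 - <<'E'
from h import *
def ld(f):
    d=np.load(f+'.npz'); return {k:d[k] for k in d}
def cen(c,u,v,r=7):
    u,v=int(round(u)),int(round(v)); g=255*(c['img'][v-r:v+r+1,u-r:u+r+1]/255.)**.45
    w=np.clip(110-g.max(2),0,None); ys,xs=np.mgrid[-r:r+1,-r:r+1]; return np.array([u+(w*xs).sum()/w.sum(),v+(w*ys).sum()/w.sum()])
c1=shot('scene','s7');t1=shot('top','t7')
for n,c0,c1,pts in(('scene',ld('scene0'),c1,[(266,291),(293,246)]),('top',ld('top0'),t1,[(385,205),(345.6,259.6)])):
    for p in pts:
        w0=at(c0,*cen(c0,*p),.046)[:2]; w1=at(c1,*cen(c1,*p),.046)[:2]; d=w1-w0; r=w0-[.5108,-.168]
        print(n,p,'rot',((r[0]*d[1]-r[1]*d[0])/(r@r)).round(4),d.round(4))
o=ctrl.get_obs(); print(o['ee_pos'],o['grip_width'])
E
```

```text
scene (266, 291) rot -0.0047 [ 0.0002 -0.0005]
scene (293, 246) rot -0.0028 [ 0.0003 -0.    ]
top (385, 205) rot -0.0018 [ 0.0001 -0.0002]
top (345.6, 259.6) rot -0.0062 [0.0007 0.0001]
[ 0.52911056 -0.2827924   0.17924639] 0.0005944828957305584
```

Disc is within 0.005 rad. Push the knob down.

Call:
apply_moves([
  [255, 0, 0, -1.2, 0, 0, 0],
  [255, 0, 0, -0.5, 0, 0, 0],
  [255, 0, 0, -0.5, 0, 0, 0],
  [255, 0, 0, -0.5, 0, 0, 0],
  [255, 0, 0, -0.5, 0, 0, 0],
  [255, 0, 0, 0, 0, 0, 0],
])

```text
time_s: 21.8
ee_pos: [0.5287, -0.2829, 0.1454]
eef_rot: [-3.141, -0.001, 2.54]
force: [0.3, -1.3, 0.7]
grip_width: 0.0008
grip_force: 0.0
```

Call:
apply_moves([
  [255, 0, 0, -0.4, 0, 0, 0],
  [255, 0, 0, -0.3, 0, 0, 0],
  [255, 0, 0, -0.2, 0, 0, 0],
  [255, 0, 0, 0, 0, 0, 0],
])

```text
time_s: 22.2
ee_pos: [0.529, -0.2831, 0.1382]
eef_rot: [3.142, 0.0, 2.54]
force: [-3.9, 1.1, 7.1]
grip_width: 0.0005
grip_force: 3.7
```

Call:
apply_moves([
  [255, 0, 0, -0.1, 0, 0, 0],
  [255, 0, 0, 0, 0, 0, 0],
])

```text
time_s: 22.4
ee_pos: [0.5291, -0.2831, 0.1381]
eef_rot: [3.142, 0.001, 2.54]
force: [-6.4, 4.1, 15.5]
grip_width: 0.0006
grip_force: 7.7
```

Call:
apply_moves([
  [255, 0, 0, 2, 0, 0, 0],
  [255, 0, 0, 4, 0, 0, 0],
  [255, 0, 0, 4, 0, 0, 0],
  [255, -2, -3, 0, 0, 0, 0],
  [255, -3, -4, 0, 0, 0, 0],
  [255, -3, -4, 0, 0, 0, 0],
  [255, -3, -4, 0, 0, 0, 0],
  [255, 0, 0, 0, 0, 0, 0],
  [255, 0, 0, 0, 0, 0, 0],
])

```text
time_s: 23.3
ee_pos: [0.4184, -0.4335, 0.2362]
eef_rot: [3.141, -0.0, 2.538]
force: [0.1, -0.2, -0.6]
grip_width: 0.0004
grip_force: 0.0
```

```bash
python3 - <<'E'
from h import *
c=shot('scene','s8'); print(ctrl.get_obs()['ee_pos'])
g=lambda a:(255*(a/255.)**0.45).astype('uint8')[:,:,::-1]
cv2.imwrite('pics/s8c.png',cv2.resize(g(c['img'][190:400,130:490]),None,fx=2.2,fy=2.2,interpolation=2))
E
```

```text
[ 0.41916931 -0.43270562  0.23633261]
```

View pics/s8c.png

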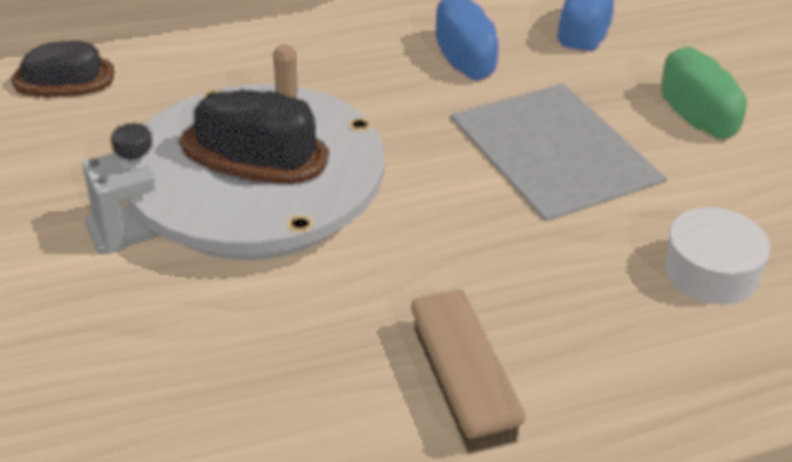

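```bash
python3 -c "
from station import ctrl
print(ctrl.hand_in())"
```

```text
the job is handed in; nothing more can be done
None
```

The job is handed in at about 23 s: the stone is in its seat, the disc is a quarter turn anticlockwise (within about 0.005 rad by camera before locking), the knob is fully down, and the brush, wax tin and small stone were not touched.

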